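# Slide a loaded ink tray over the gap into its dock and bolt it in

## Robot

A 6-joint arm with a two-finger parallel gripper is mounted at the origin on a cart in front of the work surface, level with it; the furniture and walls round the work are solid. World frame = base frame: x ahead of the robot, y to its left, z up, the work surface at z = 0. Lengths are in mm, angles in rad, forces in N, time in s.
With the tool pointing down it reaches from about 275 to 850 mm from the base axis. Payload 5.2 kg.
Tool frame: the origin (TCP) lies at the very end of the fingers, on their centre line; the grasp point (between the pads) lies grasp_offset behind it (grasp_offset is the distance from the TCP to the grasp point, in mm); z points along the fingers, y is the line along which they close (so a half turn about z gives the same grasp; the last joint's range is limited). The gripper opens to 85 mm and grips with 20 to 120 N. Pads are 22 mm wide; open, the fingers measure 114 mm over their backs; the gripper's body (76 mm by 85 mm) begins 54 mm behind the grasp point. The pads swing forward as they close: fully open they stand 13 mm farther back than shut.
Start: joints at [-0.203, 0.259, 1.535, -0, 1.348, -0.203], TCP at [550.004, 0.023, 204.71] pointing down, gripper open.
Joint ranges: [-3.14, 3.14], [-0.91, 2.08], [0.19, 2.58], [-1.22, 4.36], [0.22, 2.71], [-3.12, 3.12]. Speed limits (rad/s): [2.57, 2.57, 3.14, 3.14, 3.14, 3.14].

## Interface

Orientations are given as a rotation vector (axis times angle).
In Python, from workcell import goto, servo_line, movej, open_gripper, grasp, dwell, solve_ik, get_obs, snapshot, camera_params, IKError, close_job, boxes_of, regions_of, place_of, grasp_offset gives the robot as it stands. Calls block until the motion is done:
- goto(position, orientation): joint-space move of the TCP to a pose.
- servo_line(position, v=150, ori=None, max_force=None): straight line of the TCP; ori=None keeps the orientation; v is the mean speed in mm/s. With max_force (N) it stops when the force on the tool has changed by that much, and returns True; else False.
- movej(angles): joint-space move.
- open_gripper() and grasp(effort=None): open the fingers fully, or close them until they stop; effort is the grip in N (None keeps the last).
- dwell(seconds).
- solve_ik(position, orientation): joint angles nearest the present ones, or None.
- get_obs(): the state.
- snapshot(name): name is "scene" or "side" or "wrist"; returns the picture (400x640x3 uint8, red, green, blue); there is no depth.
- camera_params(name): a dict with "vertical_fov" (degrees; the focal length in pixels is half the picture's height over the tangent of half this angle, whatever the lens; pixels are square), "cx", "cy" (the principal point, pixels), "R" (3x3) and "t" (3): a world point X has camera coordinates R X + t; the wrist camera has in their place "hand_eye" (4x4, takes a point from camera to tool coordinates, whose origin is the TCP and whose axes are the flange's). Camera axes: x right, y down, z forward; pixel columns grow to the right and rows downward; lengths in mm; the calibration is good to about 2 mm. The wrist camera is an equidistant fisheye: a pixel r from the principal point sees the ray r / f radians off the axis. A picture is of the moment at which its call begins: read the wrist's pose just before it. camera_params takes no time and is no camera call.
A pose or a line that the arm cannot do raises IKError and nothing moves.
- close_job(): hands the job in; it is judged then, once.
Trained networks look in the newest picture that a camera, given by its name, has taken for a name from the list of things; names that differ only in an ending like _2 or _b are one class to them, and where a whole thing is asked for, a point or a joint stands for the part that bears it (a point fixed in the world has none). Each returns a list of dicts, best first, with "confidence" (0 to 1); they miss things now and then, are a little off and sometimes report something else, mostly with a low value. They report only what shows in the picture. A call takes as long as a camera call. They do not tell look-alikes from the thing itself.
- boxes_of(thing, camera): "rect" ([left, top, right, bottom] in pixels, round what is visible of it).
- regions_of(thing, camera): "mask" (400x640 bool, what is visible of it) and "rect" ([left, top, right, bottom] in pixels, round what is visible of it).
- place_of(thing, camera): "xy" ([column, row] in pixels: a listed point, or the origin of a listed thing).
The state is a dict: "time_s": time; "qpos": joint angles; "joint_vel": joint speeds; "joint_efforts": joint torques, N m; "tcp_pos": TCP position; "ee_rot": TCP orientation; "ft_force": force on the tool from outside, world axes, zero at the start; "wrist_torque": the same for the moment, N m; "grip_width": finger opening in mm; "grip_force": force on a finger pad.
Only numpy, scipy, OpenCV 4.12 (cv2) and the standard library are available. Lean on these libraries where they do the work, as an engineer would, in place of code of your own. Each camera call takes 0.05 s, during which the arm holds its last target. There are 200 camera calls.

## Task

Slide the nose-heavy tray with its ink tub off the wooden stand, across the gap and into the metal dock, keeping it level so that its nose does not sag into the gap, and without lifting it off the surfaces. Push it home with a gentle, steady push of about 15 N for a moment against the rubber bumper at the end of the dock, never a hard shove. Then slide the bolt fully in behind the tray, leave the tub standing in the tray, and let go, with everything else on the bench left undisturbed.

Things in the scene. Friction and masses are not known exactly. Their poses are not given: they have to be found in the camera images.
- dock: Grey metal dock fixed to the bench: deck 160 mm (x) by 265 mm (y), top 50 mm above its origin, which lies on the bench. The tray enters over the deck's +y edge (y = +120 mm) moving along -y. Side rails 13 mm high leave a channel 128 mm wide centred on x = 0, from y = -110 to +58 mm, flared to 138 mm at y = +95 mm. Stop at the -y end; the bolt crosses at y = +109 mm
- dock_home (a point): Point on the deck in the middle of the channel (dock frame 0, 0, 50 mm), axes as the dock's. With the tray home its origin is at x = 0, y = -20 to +4 mm from here (as the bumper screw happens to be set), z = 0, axes parallel
- stop: Dark steel crossbar 110 x 18 x 34 mm fixed on the deck at the -y end; origin at the centre of its underside, axes as the dock's. It carries a round black rubber bumper, 22 mm across, centre 13 mm above the deck, on a screw pointing to +y. The bumper's face stands 15 to 39 mm in +y from this origin, set anew each time and not measured; it does not yield: find it by feel
- stand: Plywood loading stand fixed to the bench, 140 mm (x) by 205 mm (y), its top 50 mm above the bench, level with the dock's deck. Origin on the bench below the middle of its -y edge, the edge at the gap; it extends to +y. Axes parallel to the dock's. The gap to the dock's deck is 80 to 92 mm wide.
- tray: Loose grey plastic tray, 120 mm (x) by 190 mm (y), walls 18 mm high, floor 4 mm, 0.25 kg; origin at the centre of its underside. The nose (-y) carries the ink tub between nose wall and a low rib; the tail (+y) has an upright grip plate. Loaded, it balances 60 to 72 mm behind its nose edge, so it tips into the gap unless its tail is gripped level or pressed down
- tray_nose (a point): Middle of the bottom edge of the tray's nose (tray frame 0, -95, 0 mm)
- tray_grip (a point): Middle of the top edge of the tray's upright grip plate, 52 mm above the tray's underside (tray frame 0, +91, 52 mm). The plate is 50 mm wide along the tray's x, 8 mm thick along y, and free from 18 mm above the underside, but for two 14 mm high ribs inside. Dragging the loaded tray takes 2 to 7 N
- ink_tub: Closed round ink tub with a grey lid, 74 mm across, 68 mm high, 0.3 to 0.63 kg, standing loose in the nose of the tray; origin at the centre of its underside, z up
- bolt (a joint): How far the steel bolt is slid in, in m: about 0 = drawn back (clear of the tray's path), 0.045 = fully in behind the tray, where it stops. It slides along the dock's +x with about 2 N of friction and stays where it is left
- bolt_pin (a point): Centre of the top of the bolt's upright round pin (12 mm across with a 14 mm black cap, its top 60 mm above the deck, free from 12 mm above the deck); moves along the dock's +x with the bolt
- brush: Flat brush 219 x 25 x 10 mm lying on the bench in the gap; bystander, origin under its middle
- open_tub: Small open white tub, 66 mm across, 80 mm high; bystander
- dye_bottle: Small green bottle with a dark cap, 42 mm across, 97 mm high; bystander
Things that resemble listed ones, but are neither listed nor needed, are in the scene too. What is shaped like the ink_tub but turquoise is not meant.

How it is judged:
By the outcome, as a careful person would: the job done as asked, in the order asked, and still so for the second after the job is handed in, with the robot touching nothing.
It also fails if it takes over 67 s, if anything falls off the work surface, if the arm or the gripper's body presses on something with over 40 N, if the wrist force passes 120 N, or if a joint passes its speed limit or range.

## Working session

There is one attempt and no reset: what is moved stays moved. The work goes in short steps, each a Python script; the robot and the scene stay as the last script left them, time stands still between calls to the robot, and variables do not carry over. Pictures are saved under pics/ and viewed, at most 10 in all, crops included, and the job is handed in when it is done.

```bash
ls; mkdir -p pics; python3 - <<'E'
from workcell import *
import cv2,numpy as np
o=get_obs();print(o['time_s'],o['tcp_pos'],o['ee_rot'],grasp_offset,o['grip_width'])
for c in ("scene","side","wrist"):
    im=snapshot(c);cv2.imwrite(f'pics/{c}0.png',im[:,:,::-1]);print(c,camera_params(c))
    for t in ("dock","dock_home","stop","stand","tray","tray_nose","tray_grip","ink_tub","bolt_pin","brush","open_tub","dye_bottle"):
        print(t,[(np.round(p['xy']).tolist(),round(p['confidence'],2)) for p in place_of(t,c)[:3]])
a=cv2.imread('pics/scene0.png');b=cv2.imread('pics/side0.png')
E
```

```text
pics
0.0 [5.49420190e+02 1.61255480e-01 2.03856762e+02] [-2.22031772e+00 -2.22034723e+00  1.54760052e-03] 18.700000000000003 85.26816221193401
scene {'vertical_fov': 50.44066184286195, 'cx': 316.92380255719013, 'cy': 200.75342014381368, 'R': array([[-0.56064899, -0.82805089,  0.00210788],
       [-0.63395816,  0.42759409, -0.64440697],
       [ 0.53270044, -0.36262242, -0.76467981]]), 't': array([ 470.20046375,  368.57749235, 1081.37931239])}
dock [([357.0, 197.0], 0.59)]
dock_home []
stop [([361.0, 187.0], 0.66), ([389.0, 171.0], 0.58)]
stand [([311.0, 233.0], 0.95)]
tray [([286.0, 242.0], 0.87)]
tray_nose [([309.0, 223.0], 0.91), ([390.0, 173.0], 0.2)]
tray_grip [([266.0, 252.0], 0.89), ([286.0, 241.0], 0.66)]
ink_tub [([232.0, 289.0], 0.79), ([259.0, 321.0], 0.69), ([302.0, 231.0], 0.58)]
bolt_pin [([359.0, 212.0], 0.58)]
brush [([320.0, 224.0], 0.47)]
open_tub [([280.0, 197.0], 0.73)]
dye_bottle [([390.0, 171.0], 0.63), ([304.0, 177.0], 0.5)]
side {'vertical_fov': 50.62296185906629, 'cx': 329.33116057219877, 'cy': 204.76021580485926, 'R': array([[ 0.97200518, -0.23453773,  0.0140
[... 807 characters left out ...]
y([[-1.65622194e-04, -9.56486703e-01, -2.91775872e-01,
         7.46844589e+01],
       [ 9.99999955e-01, -2.31822731e-04,  1.92316016e-04,
         1.97292822e-01],
       [-2.51587992e-04, -2.91775827e-01,  9.56486698e-01,
        -1.69258245e+02],
       [ 0.00000000e+00,  0.00000000e+00,  0.00000000e+00,
         1.00000000e+00]])}
dock [([355.0, 173.0], 0.73)]
dock_home [([358.0, 181.0], 0.95), ([487.0, 97.0], 0.57)]
stop [([367.0, 286.0], 0.88)]
stand [([332.0, 8.0], 0.75)]
tray []
tray_nose [([348.0, 45.0], 0.57)]
tray_grip [([238.0, 92.0], 0.4)]
ink_tub []
bolt_pin [([235.0, 93.0], 0.74)]
brush [([345.0, 44.0], 0.78)]
open_tub [([483.0, 18.0], 0.82)]
dye_bottle [([484.0, 98.0], 0.7)]
```

```bash
cat > h.py <<'E'
from workcell import *
import cv2,numpy as np
from scipy.optimize import least_squares
from scipy.spatial.transform import Rotation as Ro
def ray(c,xy,obs=None):
    p=camera_params(c);f=200/np.tan(np.radians(p['vertical_fov'])/2)
    d=(np.array(xy,float)-[p['cx'],p['cy']])
    if c!='wrist':
        v=p['R'].T@np.r_[d/f,1];o=-p['R'].T@p['t']
    else:
        r=np.linalg.norm(d);th=r/f;v=np.r_[d/max(r,1e-9)*np.sin(th),np.cos(th)]
        E=p['hand_eye'];W=Ro.from_rotvec(obs['ee_rot']).as_matrix()
        v=W@E[:3,:3]@v;o=W@E[:3,3]+obs['tcp_pos']
    return o,v/np.linalg.norm(v)
def tri(rs):
    A=sum(np.eye(3)-np.outer(v,v) for o,v in rs);b=sum((np.eye(3)-np.outer(v,v))@o for o,v in rs)
    X=np.linalg.solve(A,b);return X,[round(float(np.linalg.norm((np.eye(3)-np.outer(v,v))@(X-o))),1) for o,v in rs]
def onz(r,z):
    o,v=r;return o+v*(z-o[2])/v[2]
E
python3 - <<'E'
from h import *
a=cv2.imread('pics/scene0.png')[120:350,190:450];b=cv2.imread('pics/side0.png')[120:350,230:490]
cv2.imwrite('pics/a.png',cv2.resize(a,None,fx=2.6,fy=2.6,interpolation=3)); cv2.imwrite('pics/b.png',cv2.resize(b,None,fx=2.6,fy=2.6,interpolation=3))
o=get_obs()
P=lambda s,d,w=None:[ray('scene',s),ray('side',d)]+([ray('wrist',w,o)] if w else [])
print('grip',tri(P((266,252),(305,171))));print('nose',tri(P((309,223),(323,213))))
print('stand',tri(P((311,233),(325,226))));print('pin',tri(P((359,212),(305,227),(235,93))))
print('stop',tri(P((389,171),(370,297))),tri(P((361,187),(370,295),(367,286))))
print('home',tri([ray('side',(354,259)),ray('wrist',(358,181),o)]));print('tray',tri(P((286,242),(314,195))))
E
```

```text
grip (array([533.24145992, 379.57138597,  88.86016714]), [5.8, 5.8])
nose (array([564.00450141, 211.80228555,  50.66922644]), [3.5, 3.5])
stand (array([566.81461316, 205.96505128,  -3.8167315 ]), [0.2, 0.2])
pin (array([480.82758512,  95.18657987, 114.63425891]), [2.3, 2.2, 3.1])
stop (array([ 603.95984626, -127.64096461,   50.01443872]), [3.1, 3.1]) (array([620.73553253, -90.16771807,  17.1340625 ]), [55.6, 6.0, 52.9])
home (array([595.59674299,   1.61189599,  56.05804998]), [5.2, 5.2])
tray (array([551.17013584, 303.67489264,  47.21979763]), [1.0, 1.0])
```

View pics/a.png

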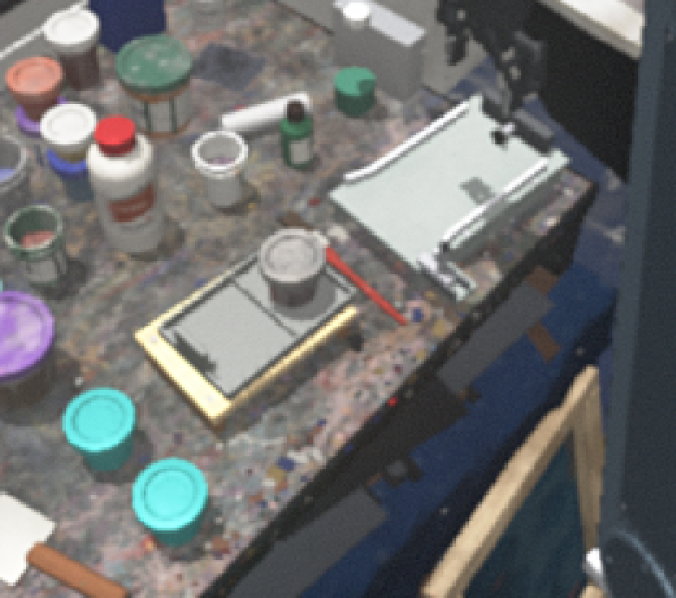

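View pics/b.png

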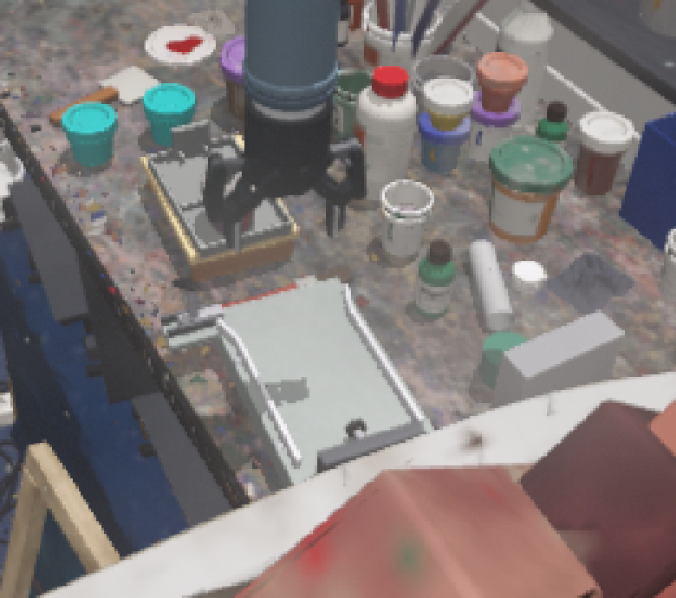

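View pics/wrist0.png

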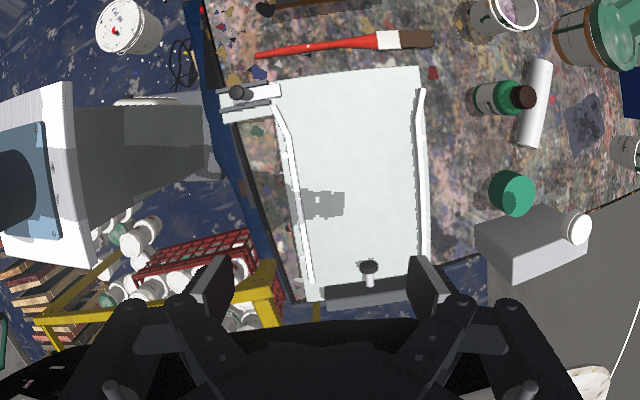

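The grey-lidded tub (scene 302,222) standing in the tray is the ink tub. The turquoise ones at (228,282) and (255,312) are look-alikes. The bolt pin shows at wrist (238,92), the brush is red in the gap, and the bumper is at wrist (368,267). I'll take closer wrist views over tray, gap and dock.

```bash
python3 - <<'E'
from h import *
import json
D={}
V=[((550,120,200),["tray_nose","bolt_pin","dock_home","stand","dock"]),((540,240,200),["tray_nose","tray_grip","tray","bolt_pin","stand","ink_tub"]),((525,340,200),["tray_grip","tray","stand","tray_nose"])]
rec=[]
for i,(p,ts) in enumerate(V):
    servo_line(p,v=200) ;dwell(.15)
    o=get_obs();im=snapshot('wrist');cv2.imwrite(f'pics/w{i+1}.png',im[:,:,::-1])
    for t in ts:
        for q in place_of(t,'wrist')[:2]:
            rec.append((i,t,list(map(float,q['xy'])),q['confidence']));print(i,t,np.round(q['xy'],1),round(q['confidence'],2))
    D[i]=dict(tcp_pos=list(o['tcp_pos']),ee_rot=list(o['ee_rot']))
json.dump([rec,D],open('rec.json','w'));print(get_obs()['time_s'])
m=[cv2.resize(cv2.imread(f'pics/w{k}.png')[:300],(400,188)) for k in (1,)]
E
```

```text
0 tray_nose [334.1 105.9] 0.95
0 bolt_pin [477.6 185.6] 0.73
0 bolt_pin [243.  223.6] 0.69
0 dock_home [355.6 280.2] 0.91
0 dock [351.2 262.4] 0.89
1 tray_grip [311.6  28.2] 0.57
1 tray [326.1 127.7] 0.95
1 bolt_pin [262.9 328.5] 0.85
1 ink_tub [329.8 177.8] 0.84
2 tray_grip [327.2 142.7] 0.65
2 tray [338.6 221. ] 0.56
5.4583
```

View pics/w1.png

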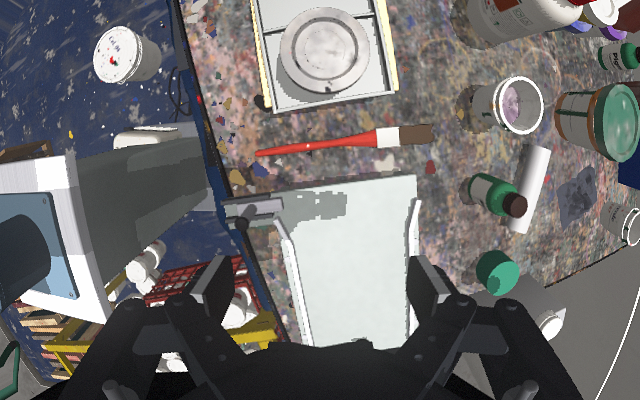

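View pics/w2.png

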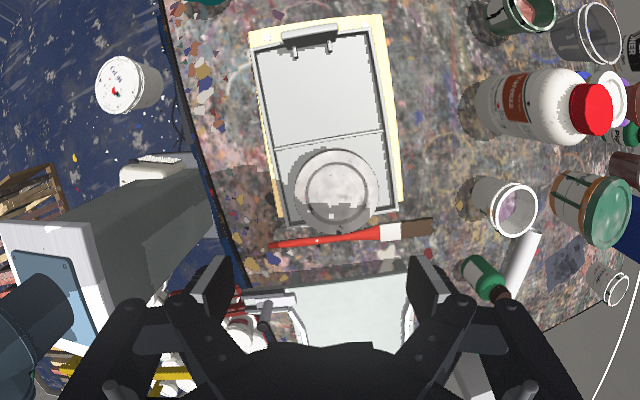

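View pics/w3.png

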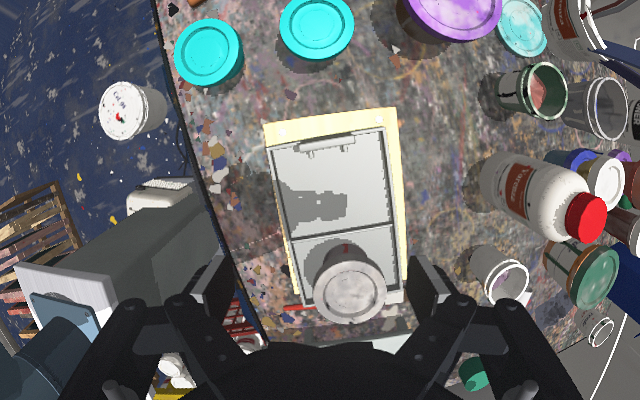

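Tray and dock are both seen (w2: grip plate at about (310,35), tub lid at (337,188); w1: bolt pin at (243,222)). One enlarged composite follows, for precise edges and to confirm the tub.

```bash
python3 - <<'E'
import cv2,numpy as np
r=lambda n,x0,x1,y0,y1:cv2.resize(cv2.imread(f'pics/{n}.png')[y0:y1,x0:x1],None,fx=2,fy=2,interpolation=cv2.INTER_CUBIC)
C=np.zeros((600,800,3),np.uint8)
a=r('wrist0',210,440,60,310);C[:500,:460]=a
b=r('w3',255,425,95,310);C[:430,460:800]=b
d=r('w1',260,430,80,165);C[430:600,460:800]=d
for k in range(0,800,100):
    cv2.putText(C,str(k),(k,598),0,.35,(0,0,255));cv2.line(C,(k,590),(k,600),(0,0,255))
cv2.imwrite('pics/c.png',C)
E
```

```text
(no output)
```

View pics/c.png

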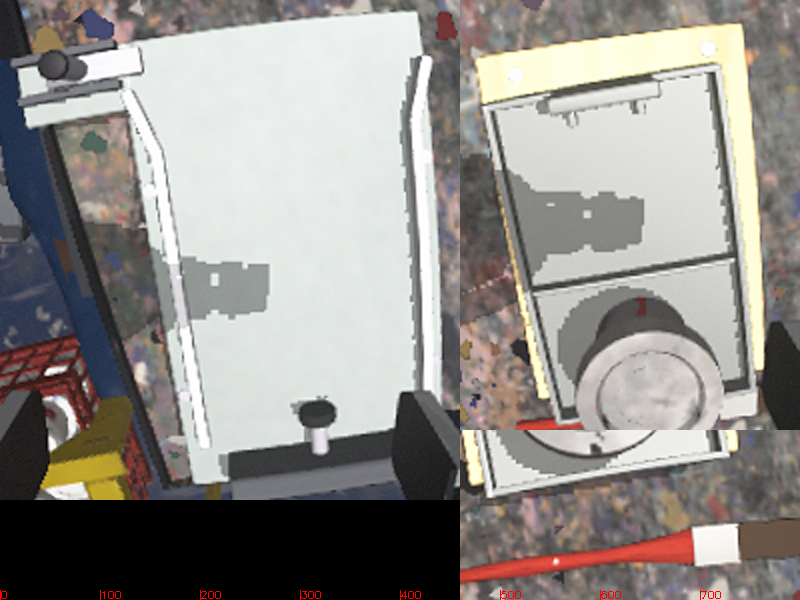

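```bash
cat > fit.py <<'E'
from h import *
import json
rec,D=json.load(open('rec.json'))
D={int(k):{a:np.array(b) for a,b in v.items()} for k,v in D.items()}
D[-1]=dict(tcp_pos=np.array([549.42,.161,203.857]),ee_rot=np.array([-2.22031772,-2.22034723,1.5476e-3]))
def fit(pts,x0,fz=True):
    def res(p,full=False):
        R=Ro.from_euler('z',p[2]).as_matrix();r=[]
        for cam,xy,l in pts:
            X=R@np.array(l,float)+[p[0],p[1],p[3] if fz else 0]
            o,v=ray('wrist' if not isinstance(cam,str) else cam,xy,D.get(cam) if not isinstance(cam,str) else None)
            e=(np.eye(3)-np.outer(v,v))@(X-o);r.append(e)
        return r if full else np.ravel(r)
    s=least_squares(res,x0,loss='soft_l1',f_scale=2);print(np.round(s.x,3),[round(float(np.linalg.norm(e)),1) for e in res(s.x,True)]);return s.x
d=fit([(-1,(419,66.5),(80,120,50)),(-1,(290,135),(-64,58,63)),(-1,(313.5,283.5),(-64,-110,63)),(-1,(273.5,105),(-69,95,63)),(-1,(418.5,90),(69,95,63)),(-1,(416,120),(64,58,63)),(0,(415,175),(80,120,50)),(0,(414,203),(69,95,63)),(-1,(358,181),(0,0,50)),(0,(355.6,280.2),(0,0,50)),('side',(354,259),(0,0,50))],[595,2,.14,0])
t=fit([(2,(268.5,147.5),(-60,95,18)),(2,(385,128.5),(60,95,18)),(0,(275,113.5),(-60,-95,0)),(0,(395,95),(60,-95,0)),(0,(334.1,105.9),(0,-95,0)),(1,(311.6,28.2),(0,91,52)),(2,(327.2,142.7),(0,91,52)),(1,(326.1,127.7),(0,0,0)),(2,(338.6,221),(0,0,0)),('scene',(266,252),(0,91,52)),('side',(305,171),(0,91,52))],[550,300,.14,50])
s=fit([(2,(264,125),(-70,205,50)),(2,(395.5,107.5),(70,205,50)),('scene',(311,233),(0,0,0)),('side',(325,226),(0,0,0))],[567,206,.14,0])
R=Ro.from_euler('z',-d[2]).as_matrix()
print('tray in dock',R@(t[[0,1,3]]-d[[0,1,3]]),'yaw',t[2]-d[2])
print('stand in dock',R@(s[[0,1,3]]-d[[0,1,3]]))
pin=tri([ray('wrist',(238.5,92),D[-1]),ray('wrist',(243,222),D[0]),ray('wrist',(262.9,320),D[1]),ray('scene',(359,212))]);print('pin',pin,R@(pin[0]-d[[0,1,3]]))
b=onz(ray('wrist',(369,262),D[-1]),63);print('bumper',R@(b-d[[0,1,3]]))
tub=tri([ray('wrist',(324,50),D[0]),ray('wrist',(337,187),D[1]),ray('wrist',(350,291),D[2])]);print('tublid',tub)
E
python3 fit.py
```

```text
[5.90964e+02 5.21000e-01 1.31000e-01 3.30300e+00] [3.3, 2.5, 1.6, 7.1, 3.6, 3.2, 2.3, 3.3, 2.1, 2.0, 10.3]
[5.48317e+02 2.94746e+02 1.73000e-01 3.89520e+01] [0.5, 1.3, 2.9, 7.0, 1.6, 5.9, 1.2, 2.0, 3.3, 8.4, 6.2]
[ 5.66595e+02  2.06735e+02  1.48000e-01 -4.16800e+00] [1.3, 0.7, 0.9, 0.4]
tray in dock [ -3.86129087 297.27409252  35.64893827] yaw 0.04183978428828655
stand in dock [  2.76744073 207.63085667  -7.47051999]
pin (array([480.10365905,  96.38617695, 107.01156122]), [2.3, 0.9, 5.4, 4.2]) [-97.39301739 109.52087388 103.70871866]
bumper [  2.29369875 -90.63570071  59.69715744]
tublid (array([554.69023523, 246.82990073, 112.01619067]), [1.5, 2.8, 1.6])
```

```bash
cat >> fit.py <<'E'
print('----')
def yw(i,a,b,z,ax):
    A=onz(ray('wrist',a,D[i]),z);B=onz(ray('wrist',b,D[i]),z);v=B-A
    print(np.round(A,1),np.round(B,1),round(np.linalg.norm(v),1),'yaw',round(float(np.arctan2(v[1],v[0]) - (np.pi/2 if ax=='y' else 0)),4))
c0=lambda x,y:(210+x/2,60+y/2)
c3=lambda x,y:(255+(x-460)/2,95+y/2)
c1=lambda x,y:(260+(x-460)/2,80+(y-430)/2)
print('dock');yw(-1,c0(142,43),c0(418,13),50,'x');yw(-1,c0(207,447),c0(160,150),63,'y');yw(-1,c0(165,120),c0(142,43),50,'y');yw(-1,c0(418,230),c0(412,120),63,'y');yw(-1,c0(230,455),c0(395,430),84,'x')
print('tray');yw(2,c3(487,105),c3(720,67),68,'x');yw(2,c3(533,290),c3(735,258),54,'x');yw(2,c3(755,388),c3(720,67),68,'y');yw(0,c1(490,497),c1(730,460),50,'x');yw(2,c3(545,100),c3(655,80),102,'x')
print('stand');yw(2,c3(478,60),c3(741,25),50,'x');yw(2,c3(764,370),c3(741,25),50,'y')
d=fit([(-1,(419,66.5),(80,120,50)),(-1,(290,135),(-64,58,63)),(-1,(313.5,283.5),(-64,-110,63)),(-1,(418.5,90),(69,95,63)),(-1,(416,120),(64,58,63)),(0,(415,175),(80,120,50)),(0,(414,203),(69,95,63)),(-1,(358,181),(0,0,50)),(0,(355.6,280.2),(0,0,50))],[595,2,.14],False)
t=fit([(2,(268.5,147.5),(-60,95,68)),(2,(385,128.5),(60,95,68)),(0,(275,113.5),(-60,-95,50)),(0,(395,95),(60,-95,50)),(0,(334.1,105.9),(0,-95,50)),(2,(327.2,142.7),(0,91,102)),(1,(326.1,127.7),(0,0,50))],[550,300,.14],False)
R=Ro.from_euler('z',-d[2]).as_matrix();print(R@np.r_[t[:2]-d[:2],0])
E
python3 fit.py | sed -n '/----/,$p'
```

```text
----
dock
[509.4 107.3  50. ] [653.9 127.5  50. ] 145.9 yaw 0.1387
[ 541.9 -117.1   63. ] [519.5  51.9  63. ] 170.4 yaw 0.1317
[521.   66.6  50. ] [509.4 107.3  50. ] 42.3 yaw 0.2778
[654.   11.8  63. ] [647.5  69.5  63. ] 58.0 yaw 0.1132
[ 555.  -109.3   84. ] [645.9 -95.6  84. ] 92.0 yaw 0.1488
tray
[475.2 379.   68. ] [589.4 398.   68. ] 115.8 yaw 0.1649
[493.9 274.7  54. ] [606.  293.2  54. ] 113.6 yaw 0.1636
[622.4 216.3  68. ] [589.4 398.   68. ] 184.8 yaw 0.1797
[504.6 192.4  50. ] [628.  212.8  50. ] 125.1 yaw 0.1641
[506.3 384.7 102. ] [553.8 393.4 102. ] 48.3 yaw 0.1825
stand
[468.  400.7  50. ] [603.9 419.6  50. ] 137.2 yaw 0.1384
[632.4 217.5  50. ] [603.9 419.6  50. ] 204.1 yaw 0.1401
[ 5.91144e+02 -5.00000e-02  1.22000e-01] [2.3, 2.4, 0.9, 2.3, 4.2, 2.4, 3.2, 1.9, 1.9]
[5.48259e+02 2.95757e+02 1.74000e-01] [2.4, 2.2, 1.2, 4.1, 2.7, 1.3, 1.8]
[ -6.66429943 298.82544276   0.        ]
```

Tray yaw is about 0.168, dock yaw about 0.138, grip plate at about (532,385), and the height was confirmed by triangulation. I'll go to the grip.

```bash
cat >> h.py <<'E'
R0=np.array([[0,1,0],[1,0,0],[0,0,-1.]])
def ori(psi): return (Ro.from_euler('z',np.pi/2+psi)*Ro.from_matrix(R0)).as_rotvec()
DY=.138; HOME=np.array([591.4,1.0])
def dk(x,y,z=0):   # dock -> world
    c,s=np.cos(DY),np.sin(DY); return np.array([HOME[0]+c*x-s*y,HOME[1]+s*x+c*y,z])
def inv(p):
    c,s=np.cos(DY),np.sin(DY); u=np.array(p[:2])-HOME; return np.array([c*u[0]+s*u[1],-s*u[0]+c*u[1],p[2] if len(p)>2 else 0])
E
python3 - <<'E'
from h import *
q=solve_ik((532,385,200),ori(.168));print(q)
for p in ((532,385,78),(600,70,78),(480,95,90)):print(solve_ik(p,ori(.138)))
goto((532,385,200),ori(.168));dwell(.2)
o=get_obs();im=snapshot('wrist');cv2.imwrite('pics/g.png',im[:,:,::-1])
for n in('tray_grip','tray_nose'):
  for p in place_of(n,'wrist')[:1]:print(n,p['xy'],p['confidence'],onz(ray('wrist',p['xy'],o),102 if n[-1]=='p' else 50))
for p in boxes_of('tray','wrist')[:1]:print(p)
print(o['time_s'],o['tcp_pos'])
E
```

```text
[ 0.45691068  0.45435891  1.26137339  0.          1.42586036 -1.28188564]
[ 4.56910682e-01  5.45888420e-01  1.42039323e+00 -4.44089210e-16
  1.17531101e+00 -1.25188564e+00]
[-0.06832536  0.46125964  1.56512346  0.          1.11520955 -1.77712169]
[-0.03303063  0.26360024  1.8359897   0.          1.04200272 -1.74182696]
tray_grip [320.5, 193.0] 0.81 [529.56830509 385.21418492 102.        ]
{'rect': [147.9, 123.7, 329.4, 243.0], 'confidence': 0.72}
7.1417 [532.03104971 384.90924177 200.06393175]
```

View pics/g.png

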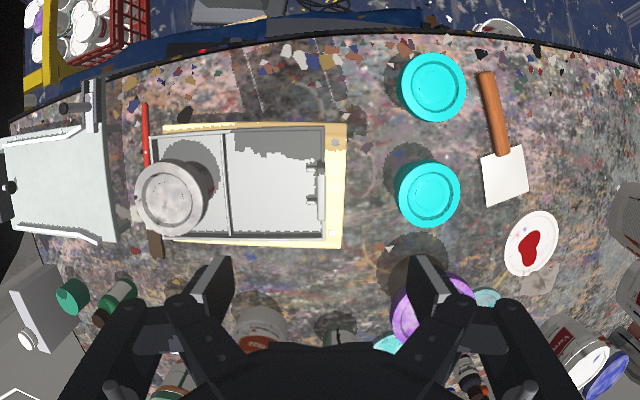

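The grip plate is at wrist (320,185), centred between the fingers, and the way down is free. Descend and grip.

```bash
python3 - <<'E'
from h import *
p=np.array([530.8,385.2])
print(servo_line((*p,120),v=150,ori=ori(.168)),servo_line((*p,78),v=60,max_force=6))
o=get_obs();print(o['tcp_pos'],o['ft_force'])
grasp(50);dwell(.2)
o=get_obs();print(o['time_s'],o['tcp_pos'],o['ft_force'],o['wrist_torque'],o['grip_width'],o['grip_force'])
E
```

```text
False False
[531.03493683 385.31005662  78.17935841] [-0.37745294  0.61932193  0.29623617]
9.8417 [530.79942075 385.20768202  77.98291373] [ 0.32802941 -0.45017872  0.23594579] [-0.0090798  -0.00059511  0.00846481] 0.2791296797236295 0.0
```

```bash
python3 - <<'E'
from h import *
o=get_obs();im=snapshot('wrist');cv2.imwrite('pics/g2f.png',im[:,:,::-1])
s=snapshot('side');k=snapshot('scene')
for c in('wrist','side','scene'):
  for p in place_of('tray_grip',c)[:2]:print(c,np.round(p['xy'],1),p['confidence'])
C=np.zeros((600,800,3),np.uint8)
C[:330,:400]=cv2.resize(im[100:265,150:350],(400,330))[:,:,::-1]
C[:330,400:]=cv2.resize(s[120:252,240:400],(400,330))[:,:,::-1]
C[330:600,:400]=cv2.resize(k[180:288,220:380],(400,270))[:,:,::-1]
C[330:,400:]=cv2.resize(im,(400,270))[:,:,::-1]
cv2.imwrite('pics/g2.png',C)
E
```

```text
side [302.8 169.1] 0.59
scene [266.2 253. ] 0.97
```

View pics/g2.png

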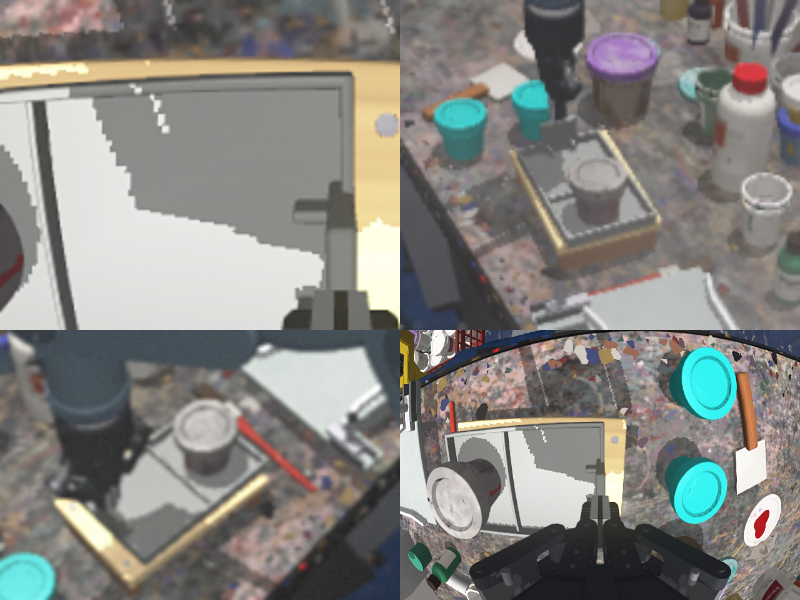

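```bash
python3 - <<'E'
from h import *
o=get_obs();print(o['time_s'],o['grip_width'],o['grip_force'],o['ft_force'])
def proj(X,o):
    p=camera_params('wrist');f=200/np.tan(np.radians(p['vertical_fov'])/2)
    W=Ro.from_rotvec(o['ee_rot']).as_matrix();E=p['hand_eye']
    c=E[:3,:3].T@(W.T@(np.array(X)-o['tcp_pos'])-E[:3,3])
    th=np.arctan2(np.hypot(c[0],c[1]),c[2]);return np.round(np.array([p['cx'],p['cy']])+f*th*c[:2]/np.hypot(c[0],c[1]),1)
oz=dict(o);oz['tcp_pos']=np.array([532.03,384.91,200.06])
R=Ro.from_euler('z',.168).as_matrix()
for z in(102,92,82,68):
  for x in (-25,-15,0,25):
    X=R@np.array([x,0,0])+[531,385.2,z];print(z,x,'now',proj(X,o),'before',proj(X,oz))
print('tcp',proj(o['tcp_pos'],o))
a=cv2.imread('pics/g2f.png')[170:330,270:390];b=cv2.imread('pics/g.png')[140:260,270:390]
C=np.zeros((600,800,3),np.uint8);C[:533,:400]=cv2.resize(a,(400,533),interpolation=3);C[:400,400:]=cv2.resize(b,(400,400),interpolation=3)
cv2.imwrite('pics/g3.png',C)
E
```

```text
10.1417 0.19698577657362434 0.0 [ 0.21823257  0.21699553 -0.27955482]
102 -25 now [319.4 213.2] before [320.2 167. ]
102 -15 now [319.4 231.9] before [320.2 178.1]
102 0 now [319.4 258.3] before [320.2 194.5]
102 25 now [319.4 297.6] before [320.2 220.8]
92 -25 now [319.4 207.1] before [320.2 165.1]
92 -15 now [319.4 224.8] before [320.2 175.8]
92 0 now [319.4 250.1] before [320.2 191.7]
92 25 now [319.5 288.1] before [320.2 217.2]
82 -25 now [319.4 201.6] before [320.2 163.2]
82 -15 now [319.4 218.6] before [320.2 173.7]
82 0 now [319.5 242.7] before [320.2 189. ]
82 25 now [319.5 279.4] before [320.2 213.8]
68 -25 now [319.5 195. ] before [320.2 160.9]
68 -15 now [319.5 210.8] before [320.2 170.9]
68 0 now [319.5 233.5] before [320.2 185.6]
68 25 now [319.5 268.5] before [320.2 209.3]
tcp [319.5 239.6]
```

View pics/g3.png

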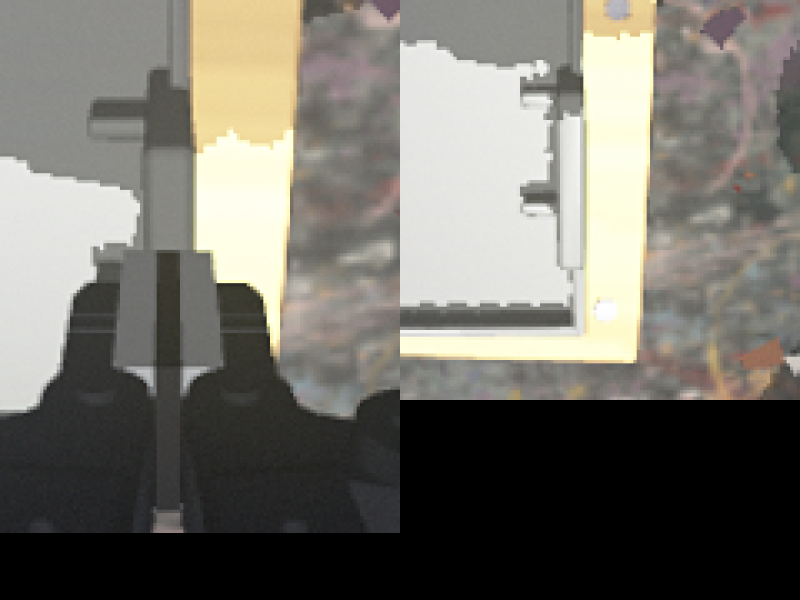

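The shut fingers' tips appear at row 245. That puts them above the plate (z≈105), not beside it, so the fingers end higher than the stated TCP. I'll feel gently downward to confirm.

```bash
python3 - <<'E'
from h import *
p=np.array([530.8,385.2])
print(servo_line((*p,64),v=15,max_force=3))
o=get_obs();print(o['time_s'],o['tcp_pos'],o['ft_force'],o['grip_width'])
E
```

```text
True
10.55 [530.91264689 385.24606854  75.47691555] [-0.78913147 -0.27929844  5.7779901 ] 0.18080034286025992
```

Contact came at TCP z≈76, so the finger tips really sit about 26 mm behind the stated TCP. I'll regrasp that much lower.

```bash
python3 - <<'E'
from h import *
p=np.array([530.8,385.2])
servo_line((*p,100),v=100);open_gripper()
print(servo_line((*p,75),v=100),servo_line((*p,55),v=50,max_force=5))
grasp(50);dwell(.2)
o=get_obs();print(o['time_s'],o['tcp_pos'],o['ft_force'],o['wrist_torque'],o['grip_width'],o['grip_force'])
im=snapshot('wrist');cv2.imwrite('pics/g4.png',im[:,:,::-1])
E
```

```text
False False
13.5833 [531.07914209 385.44395521  55.25847035] [1.41654831 1.14904652 1.23233249] [ 0.18163133 -0.04021218  0.30328284] 6.735197703122544 50.25665044784546
```

```bash
cat >> h.py <<'E'
def F(o):
    c,s=np.cos(DY),np.sin(DY);f=o['ft_force'];w=o['wrist_torque'];return np.round([c*f[0]+s*f[1],-s*f[0]+c*f[1],f[2],w[2]],2), np.round([c*w[0]+s*w[1]],2)
E
python3 - <<'E'
from h import *
o=get_obs();print(inv(o['tcp_pos']))
x0,y0,_=inv(o['tcp_pos'])
Z=54.5
ps=.168
for y,x,ps in ((375,x0*.75,.160),(360,x0*.3,.148),(345,-0.5,.138),(333,-0.5,.138),(322,-0.5,.138)):
    servo_line(dk(x,y,Z),v=50,ori=ori(ps)); o=get_obs();print(np.round(inv(o['tcp_pos']),1),*F(o),round(o['grip_width'],2))
dwell(.2);o=get_obs();print(o['time_s'],np.round(inv(o['tcp_pos']),1),*F(o))
im=snapshot('wrist');cv2.imwrite('pics/p1.png',im[:,:,::-1])
np.savez('p1.npz',tcp=o['tcp_pos'],rot=o['ee_rot'],**{t:(r[0]['mask'] if (r:=regions_of(t,'wrist')) else np.zeros((400,640),bool)) for t in('tray','dock','stand')})
E
```

```text
[ -6.85951007 389.06614544  55.22404148]
[ -4.8 375.5  55.2] [-0.04  2.45  5.48 -0.09] [0.48] 6.82
[ -1.8 360.5  55.2] [-0.62  3.19  5.28 -0.04] [0.45] 6.59
[-1.000e-01  3.454e+02  5.520e+01] [ 0.24  3.13  5.78 -0.02] [0.47] 6.94
[-1.000e-01  3.334e+02  5.520e+01] [-0.14  2.86  5.97 -0.04] [0.47] 6.51
[-1.000e-01  3.224e+02  5.520e+01] [0.71 2.97 5.81 0.03] [0.49] 6.84
15.9333 [-2.000e-01  3.224e+02  5.520e+01] [-0.59  3.44  5.69  0.01] [0.5]
```

```bash
python3 - <<'E'
from h import *
d=np.load('p1.npz');o=dict(tcp_pos=d['tcp'],ee_rot=d['rot'])
g=cv2.imread('pics/p1.png')
for t in('tray','dock','stand'):
    m=d[t];print(t,m.sum());
    c=np.where(m.any(0))[0]
    if not len(c):continue
    print(c.min(),c.max())
    for k in range(c.min()+8,c.max(),15):
        r=np.where(m[:,k])[0];z=68 if t=='tray' else 50
        print(k,r.min(),r.max(),np.round(inv(onz(ray('wrist',(k,r.min()),o),z))[:2],1),np.round(inv(onz(ray('wrist',(k,r.max()+1),o),z))[:2],1))
# dock gray profile
gr=cv2.cvtColor(g,cv2.COLOR_BGR2GRAY)
for k in (15,25,40,55):print(k,gr[90:340:3,k].tolist())
E
```

```text
tray 34307
51 329
59 155 202 [-60.5 148.3] [-27.  139.4]
74 152 202 [-61.2 164.5] [-27.  156.4]
89 151 201 [-60.8 179. ] [-27.6 171.9]
104 149 197 [-61.  192.4] [-30.2 186.6]
119 149 313 [-60.1 204.6] [ 60.4 171.3]
134 147 316 [-60.5 216.1] [ 60.8 185.8]
149 145 317 [-60.9 226.8] [ 59.4 199.9]
164 145 319 [-60.3 236.9] [ 59.2 212.8]
179 143 314 [-60.8 246.5] [ 52.9 226.6]
194 143 306 [-60.3 255.6] [ 44.5 239.9]
209 141 299 [-60.9 264.4] [ 37.8 251.9]
224 140 290 [-61.1 272.8] [ 30.  263.3]
239 140 285 [-60.8 281. ] [ 25.7 273.6]
254 139 290 [-61. 289.] [ 28.9 282.7]
269 140 292 [-60.3 296.8] [ 30.  291.9]
284 138 259 [-61.2 304.5] [  7.  302.2]
299 138 248 [-61.1 312.1] [ -0. 311.]
314 138 330 [-61.  319.7] [ 59.7 318.8]
dock 9220
0 83
8 100 290 [-112.8   58.6] [ 82.6 -31.1]
23 65 295 [-137.5   84.1] [82.9  3.3]
38 59 207 [-137.1  106.3] [-17.2  86.4]
53 59 202 [-132.3  126.3] [-21.5 110.2]
68 132 146 [-74.8 141.8] [-63.9 140.2]
stand 25234
141 470
149 128 145 [-70.  216.8] [-58.7 215.7]
164 127 144 [-69.7 227.9] [-58.6 227. ]
179 125 142 [-70.1 238.5] [-59.2 237.7]
194 124 142 [-70.
[... 1608 characters left out ...]
, 183, 182, 183, 185, 185, 183, 185, 185, 188, 187, 186, 187, 184, 183, 184, 186, 185, 186, 187, 193, 64, 101, 154, 150, 154, 149, 150, 94, 145, 149, 153, 153, 154, 152, 151, 154, 160, 158, 156, 156, 156, 153, 169, 174, 122, 122, 121, 118, 160, 175, 177, 144, 152, 149, 154, 110, 109, 84, 73, 103, 114, 106, 100, 61]
55 [51, 52, 52, 51, 53, 56, 53, 55, 52, 53, 56, 59, 61, 60, 59, 59, 59, 63, 62, 59, 65, 63, 58, 157, 132, 53, 58, 79, 119, 142, 156, 159, 153, 154, 169, 187, 184, 185, 55, 61, 63, 62, 63, 138, 152, 154, 158, 155, 154, 153, 156, 156, 144, 161, 162, 158, 154, 153, 157, 163, 165, 162, 163, 174, 157, 173, 183, 186, 171, 134, 102, 88, 62, 140, 178, 176, 86, 85, 102, 87, 80, 62, 60, 40]
```

```bash
python3 - <<'E'
from h import *
d=np.load('p1.npz');o=dict(tcp_pos=d['tcp'],ee_rot=d['rot'])
gr=cv2.cvtColor(cv2.imread('pics/p1.png'),cv2.COLOR_BGR2GRAY)
for k in (2,8,15,22,28):
    print(k,gr[136:160,k].tolist(),gr[270:300,k].tolist())
    f=lambda r,z:np.round(inv(onz(ray('wrist',(k,r),o),z))[:2],1).tolist()
    print([(r,f(r,63)) for r in (146,150,154)],[(r,f(r,63)) for r in (284,288,292)])
E
```

```text
2 [69, 64, 69, 73, 77, 143, 176, 183, 77, 69, 107, 124, 137, 114, 69, 103, 165, 246, 244, 243, 243, 245, 226, 162] [187, 186, 184, 184, 188, 193, 137, 113, 94, 97, 98, 96, 102, 98, 147, 242, 246, 248, 221, 63, 79, 78, 79, 79, 76, 77, 78, 78, 80, 84]
[(146, [-74.4, 62.1]), (150, [-71.1, 61.2]), (154, [-67.8, 60.3])] [(284, [63.8, -13.5]), (288, [69.5, -17.9]), (292, [75.3, -22.5])]
8 [52, 59, 65, 82, 166, 183, 185, 183, 184, 183, 197, 242, 245, 244, 244, 244, 241, 226, 164, 94, 95, 95, 193, 191] [185, 186, 183, 182, 182, 182, 166, 138, 113, 105, 95, 100, 96, 97, 103, 97, 158, 240, 245, 248, 231, 52, 99, 105, 84, 82, 91, 95, 73, 25]
[(146, [-73.3, 72.7]), (150, [-70.1, 72.0]), (154, [-66.9, 71.1])] [(284, [61.3, 2.5]), (288, [66.7, -1.6]), (292, [72.3, -5.8])]
15 [61, 72, 151, 175, 226, 246, 243, 243, 244, 244, 233, 212, 115, 96, 101, 100, 96, 90, 162, 192, 189, 189, 186, 186] [183, 185, 183, 182, 182, 182, 181, 183, 187, 133, 113, 106, 98, 99, 97, 99, 104, 100, 141, 236, 245, 246, 246, 108, 55, 57, 61, 59, 60, 79]
[(146, [-72.1, 84.5]), (150, [-69.0, 83.7]), (154, [-65.8, 82.9])] [(28
[... 153 characters left out ...]
, 186, 186, 187, 188] [163, 169, 182, 183, 180, 182, 182, 179, 182, 180, 184, 116, 113, 102, 97, 100, 97, 99, 102, 102, 128, 230, 246, 244, 249, 171, 87, 80, 80, 79]
[(146, [-71.0, 95.4]), (150, [-67.9, 94.7]), (154, [-64.8, 94.0])] [(284, [56.0, 35.5]), (288, [61.0, 32.1]), (292, [66.2, 28.5])]
28 [206, 204, 203, 203, 204, 204, 204, 206, 204, 204, 205, 205, 206, 183, 184, 187, 186, 187, 185, 186, 185, 186, 185, 185] [135, 162, 165, 162, 162, 162, 160, 163, 167, 172, 175, 180, 183, 186, 170, 96, 95, 96, 97, 101, 103, 99, 158, 238, 245, 245, 244, 157, 113, 111]
[(146, [-70.1, 104.3]), (150, [-67.1, 103.6]), (154, [-64.1, 102.9])] [(284, [54.0, 48.1]), (288, [58.9, 45.0]), (292, [63.9, 41.7])]
```

Tray outer edges lie at x −60.8 and +60.2 and the channel inner edges at about −64.5 and +64.1, so it is centred and parallel. Crossing now, with a force guard.

```bash
python3 - <<'E'
from h import *
Z=54.5
for y in (312,304,296,285,270,250,230,210,190,170,150,130):
    hit=servo_line(dk(-.5,y,Z),v=45,max_force=6)
    o=get_obs();print(hit,np.round(inv(o['tcp_pos']),1),*F(o),round(o['grip_width'],2))
    if hit or np.hypot(*F(o)[0][:2])>10:break
print(o['time_s'])
E
```

```text
True [-1.000e-01  3.188e+02  5.520e+01] [ 0.28 -3.03  4.75 -0.01] [-0.63] 6.92
16.3417
```

```bash
python3 - <<'E'
from h import *
dwell(.2);o=get_obs();print(np.round(inv(o['tcp_pos']),1),*F(o),Ro.from_rotvec(o['ee_rot']).as_matrix()[:,2])
Z=54.5
for y in (315,311,307,304):
    hit=servo_line(dk(-.5,y,Z),v=30,max_force=12);dwell(.1)
    o=get_obs();print(hit,np.round(inv(o['tcp_pos']),1),*F(o),round(o['grip_width'],2))
    if hit:break
im=snapshot('wrist');cv2.imwrite('pics/p2.png',im[:,:,::-1]);print(o['time_s'])
E
```

```text
[-2.000e-01  3.189e+02  5.520e+01] [-0.04 -6.05  4.45 -0.07] [-1.07] [ 9.70572526e-04  1.34357527e-03 -9.99998626e-01]
True [ -0.  318.   55.3] [-0.22 -0.74  3.44 -0.1 ] [-0.25] 6.91
16.85
```

```bash
python3 - <<'E'
from h import *
Z=54.5
for y in (316,314,312,310,308,306,304,302,300):
    hit=servo_line(dk(-.5,y,Z),v=30,max_force=25)
    o=get_obs();f=F(o);print(hit,np.round(inv(o['tcp_pos']),1),*f,round(o['grip_width'],2))
    if hit or abs(f[0][1])>13 or abs(f[0][0])>6:break
im=snapshot('wrist');cv2.imwrite('pics/p3.png',im[:,:,::-1]);print(o['time_s'])
E
```

```text
False [1.000e-01 3.178e+02 5.530e+01] [ 0.86  4.6   6.58 -0.04] [0.55] 6.81
False [1.000e-01 3.163e+02 5.550e+01] [ 0.57  7.07  6.21 -0.02] [0.73] 6.77
False [1.000e-01 3.144e+02 5.550e+01] [ 0.22  6.23  6.45 -0.07] [0.89] 7.11
False [2.000e-01 3.125e+02 5.560e+01] [ 0.08  6.41  7.21 -0.06] [0.87] 6.98
False [2.000e-01 3.105e+02 5.560e+01] [ 0.06  6.41  7.01 -0.1 ] [0.86] 6.77
False [2.000e-01 3.085e+02 5.570e+01] [ 1.13  7.23  7.21 -0.05] [0.92] 6.96
False [2.000e-01 3.066e+02 5.570e+01] [ 0.31  5.85  8.8  -0.06] [0.96] 7.09
False [3.000e-01 3.046e+02 5.580e+01] [ 0.33  6.49  7.95 -0.04] [1.09] 6.62
False [3.000e-01 3.045e+02 5.580e+01] [-1.18 13.53  7.88 -0.03] [2.04] 6.87
19.15
```

The nose meets the deck edge at about 0.6 mm of sag (Fy 13 N at y=304.5). I'll back off, hold firmer, press the tail down and pitch the nose up slightly.

```bash
cat >> h.py <<'E'
def orip(psi,th): # th>0: nose up
    ax=Ro.from_rotvec(-th*np.array([np.cos(psi),np.sin(psi),0])); return (ax*Ro.from_rotvec(ori(psi))).as_rotvec()
E
python3 - <<'E'
from h import *
def show(h=None):
    o=get_obs();f=F(o);print(h,np.round(inv(o['tcp_pos']),2),*f,round(o['grip_width'],2));return f
servo_line(dk(-.5,309,54.5),v=30);show()
grasp(100);dwell(.1);show()
servo_line(dk(-.5,309,53.3),v=20,ori=orip(DY,.010));dwell(.1);show()
for y in (306,304,302,300,298,296,292,288):
    h=servo_line(dk(-.5,y,53.3),v=25,max_force=25);f=show(h)
    if h or abs(f[0][1])>14 or abs(f[0][0])>6:break
snapshot('wrist');print(get_obs()['time_s'])
E
```

```text
None [-2.0000e-02  3.0797e+02  5.5230e+01] [-0.72 -4.36  8.89 -0.03] [-0.87] 6.27
None [3.0000e-02 3.0806e+02 5.5340e+01] [-0.86 -3.67  8.94 -0.04] [-0.84] 5.49
None [-1.0000e-02  3.0749e+02  5.5340e+01] [-4.01 -7.19 16.55 -0.03] [-0.91] 6.03
False [1.1000e-01 3.0742e+02 5.5360e+01] [-3.100e+00  2.460e+00  1.445e+01  1.000e-02] [0.66] 5.42
False [  0.32 306.72  55.35] [-1.24  6.76 12.45 -0.09] [1.33] 5.6
False [  0.51 305.34  55.36] [-1.83  8.59 12.31 -0.12] [1.54] 5.6
False [  0.68 303.48  55.35] [-0.98  8.73 11.7  -0.08] [1.67] 5.85
False [  0.71 301.53  55.35] [-1.9   8.92 11.05 -0.07] [1.7] 5.6
False [  0.81 299.55  55.37] [ 0.02  9.43 10.96 -0.07] [1.68] 5.68
False [  0.88 295.34  55.34] [-0.95  7.49 11.32 -0.05] [1.54] 5.8
False [  0.94 291.25  55.34] [-0.11  8.77 11.69 -0.  ] [1.57] 5.69
22.5
```

```bash
python3 - <<'E'
from h import *
def show(h=None):
    o=get_obs();f=F(o);print(h,np.round(inv(o['tcp_pos']),2),*f);return f
for i,y in enumerate((280,265,250,235,220,205,190,175,160,145,130,118)):
    z=54.3;th=max(.010-.003*(i+1),.002)
    h=servo_line(dk(-1.3,y,z),v=50,ori=orip(DY,th),max_force=15);f=show(h)
    if h or abs(f[0][1])>14 or abs(f[0][0])>7:break
print(get_obs()['time_s'])
E
```

```text
False [ -0.59 281.69  55.36] [-0.35  4.45  7.55  0.06] [0.86]
False [ -0.52 266.61  55.35] [ 0.36  4.04  7.37 -0.  ] [0.78]
False [ -0.53 251.58  55.35] [-0.17  3.34  8.81  0.06] [0.69]
False [ -0.49 236.61  55.33] [-0.3   4.76  7.97  0.02] [0.67]
False [ -0.49 221.59  55.35] [-0.15  4.77  7.72 -0.01] [0.74]
False [ -0.46 206.59  55.33] [ 0.19  4.32  8.34 -0.06] [0.75]
False [ -0.5  191.6   55.24] [-0.32  4.95  8.8  -0.05] [0.69]
False [ -0.45 176.59  55.34] [-0.17  4.97  8.27 -0.08] [0.79]
False [ -0.45 161.59  55.35] [-0.55  4.64  8.81 -0.  ] [0.76]
False [ -0.46 146.58  55.36] [-0.42  4.95  8.55  0.  ] [0.81]
False [ -0.49 131.58  55.33] [ 0.3   4.79  8.87 -0.01] [0.83]
False [ -0.51 119.6   55.34] [-0.78  5.02  9.46  0.08] [0.79]
27.7
```

```bash
python3 - <<'E'
from h import *
def show(h=None):
    o=get_obs();f=F(o);print(h,np.round(inv(o['tcp_pos']),2),*f,round(o['time_s'],2));return f
Z=54.9
servo_line(dk(-1.1,110,Z),v=40,ori=orip(DY,0));show()
h=servo_line(dk(-1.1,66,Z),v=15,max_force=5);f=show(h)
y=inv(get_obs()['tcp_pos'])[1]-1.5
n=0
while n<14:
    y-=.5;servo_line(dk(-1.1,y,Z),v=10,max_force=25);f=show()
    n+=1
    if f[0][1]>18:break
fs=[]
for _ in range(6):
    dwell(.15);fs.append(F(get_obs())[0][1])
print(fs);show()
E
```

```text
None [ -0.8  111.36  55.36] [-0.84  4.05  6.23  0.02] [0.63] 28.05
True [-0.85 92.25 55.37] [0.02 1.13 3.85 0.04] [0.09] 29.57
None [-0.8  92.23 55.37] [0.27 7.43 6.48 0.03] [0.97] 29.88
None [-0.8  92.26 55.35] [0.64 8.63 6.94 0.06] [1.16] 30.13
None [-0.79 92.25 55.36] [ 1.16 10.69  7.87  0.02] [1.46] 30.38
None [-0.81 92.3  55.35] [ 1.03 11.28  6.29  0.04] [1.67] 30.63
None [-0.83 92.28 55.34] [1.330e+00 1.332e+01 6.790e+00 1.000e-02] [1.95] 30.88
None [-0.81 92.28 55.36] [ 1.   16.36  5.94  0.07] [2.23] 31.13
None [-0.83 92.3  55.35] [ 1.81 18.17  6.88  0.02] [2.55] 31.38
[np.float64(17.72), np.float64(16.63), np.float64(17.36), np.float64(17.89), np.float64(17.52), np.float64(17.62)]
None [-0.83 92.31 55.34] [ 2.05 17.62  7.46 -0.02] [2.46] 32.28
```

Bumper met at plate y = 92.3 mm and about 15–17 N held for 0.9 s. Now relax, release, rise and go to the bolt pin.

```bash
python3 - <<'E'
from h import *
def show(h=None):
    o=get_obs();f=F(o);print(h,np.round(inv(o['tcp_pos']),2),*f,round(o['time_s'],2));return f
servo_line(dk(-.9,91.3,55.2),v=10);show()
open_gripper();show()
servo_line(dk(-.9,92.3,75),v=40);servo_line(dk(-.9,92.3,150),v=150);show()
grasp(20)
goto(dk(-128,110,130),ori(DY));dwell(.15);o=get_obs();show()
snapshot('wrist')
for c in ('wrist','scene','side'):
    if c!='wrist':snapshot(c)
    for p in place_of('bolt_pin',c)[:2]:
        r=ray(c,p['xy'],o);print(c,np.round(p['xy']),round(p['confidence'],2),'pin',np.round(inv(onz(r,110)),1))
    for p in place_of('tray_grip',c)[:1]:print(c,'grip',round(p['confidence'],2),np.round(inv(onz(ray(c,p['xy'],o),102)),1))
print(get_obs()['time_s'])
E
```

```text
None [-0.84 92.24 55.37] [-0.91  5.12  6.07  0.03] [0.67] 32.84
None [-0.89 91.25 55.2 ] [-0.13  0.17  0.29 -0.02] [-0.01] 33.58
None [ -1.46  92.38 149.22] [ 0.11  0.5  -0.21 -0.  ] [0.03] 34.88
None [-126.44  109.64  130.53] [-0.09  0.29 -0.1   0.06] [-0.05] 36.38
scene [280. 193.] 0.7 pin [113.3 233.8 110. ]
scene [360. 212.] 0.51 pin [-94.5 106.1 110. ]
scene grip 0.59 [ -8.6  96.4 102. ]
side [305. 227.] 0.5 pin [-93.  113.5 110. ]
side [357. 274.] 0.45 pin [-24.9 -90.8 110. ]
side grip 0.78 [ -7.5  92.6 102. ]
36.825
```

```bash
python3 - <<'E'
from h import *
def show(h=None):
    o=get_obs();f=F(o);print(h,np.round(inv(o['tcp_pos']),2),*f,round(o['time_s'],2));return f
h=servo_line(dk(-128,109.5,58),v=80,max_force=6);show(h)
if not h:
    for x in (-118,-112,-106,-98,-90,-82,-76,-72,-69,-67,-65,-63,-61,-58,-55):
        h=servo_line(dk(x,109.5,58),v=35,max_force=11);f=show(h)
        if h or abs(f[0][0])>11:break
E
```

```text
False [-127.55  109.43   58.41] [ 0.99 -0.25  0.02  0.01] [-0.02] 37.88
False [-117.6   109.46   58.08] [ 0.45  1.1  -0.26  0.05] [-0.02] 38.31
False [-111.7   109.51   57.94] [-0.09  0.27 -0.35 -0.01] [0.04] 38.63
False [-105.48  109.46   58.  ] [-0.83  1.02 -1.23  0.02] [-0.07] 38.96
False [-97.33 109.45  58.02] [-0.24  0.38 -0.   -0.02] [-0.08] 39.33
False [-89.37 109.48  58.04] [ 0.35 -0.57  0.65 -0.01] [-0.01] 39.71
False [-81.36 109.46  58.04] [0.55 0.4  1.45 0.02] [0.1] 40.08
False [-77.39 109.54  57.74] [-4.79 -0.13  3.14 -0.03] [-0.08] 40.41
True [-78.16 109.71  56.88] [-1.92  0.2   1.19  0.08] [-0.06] 40.62
```

```bash
python3 - <<'E'
from h import *
o=get_obs()
for c in ('scene','side','wrist'):
    im=snapshot(c);cv2.imwrite(f'pics/k_{c}.png',im[:,:,::-1])
    for p in place_of('bolt_pin',c)[:3]:
        print(c,np.round(p['xy']),round(p['confidence'],2),'pin',np.round(inv(onz(ray(c,p['xy'],o),110)),1))
# difference vs first pictures around pin (start position)
for c,(x,y) in (('scene',(359,212)),('side',(305,227))):
    a=cv2.imread(f'pics/{c}0.png').astype(int);b=cv2.imread(f'pics/k_{c}.png').astype(int)
    print(c,'old pin patch',a[y-2:y+9:2,x-4:x+5:2].mean(2).astype(int).tolist(),'new',b[y-2:y+9:2,x-4:x+5:2].mean(2).astype(int).tolist())
print(F(o),inv(o['tcp_pos']))
E
```

```text
scene [352. 203.] 0.44 pin [-57.2  98.4 110. ]
side [317. 223.] 0.5 pin [-54.6 118.  110. ]
wrist [315. 320.] 0.52 pin [-59.2 107.8 110. ]
scene old pin patch [[219, 221, 223, 253, 219], [219, 221, 200, 206, 151], [219, 220, 114, 61, 172], [214, 241, 124, 72, 100], [224, 148, 104, 104, 94], [238, 194, 105, 117, 127]] new [[58, 74, 92, 240, 204], [84, 79, 203, 241, 143], [89, 92, 199, 159, 192], [94, 109, 142, 151, 126], [138, 109, 119, 105, 88], [121, 73, 81, 109, 99]]
side old pin patch [[94, 86, 89, 90, 93], [79, 78, 90, 96, 95], [75, 81, 83, 92, 99], [85, 72, 88, 92, 97], [111, 115, 111, 127, 107], [121, 115, 111, 115, 115]] new [[94, 85, 89, 101, 76], [79, 77, 90, 102, 99], [73, 76, 91, 99, 113], [90, 117, 122, 106, 115], [107, 106, 130, 123, 115], [120, 113, 111, 114, 115]]
(array([-1.92,  0.2 ,  1.19,  0.08]), array([-0.06])) [-78.15940036 109.71149376  56.88169671]
```

```bash
python3 - <<'E'
from h import *
def show(h=None):
    o=get_obs();f=F(o);print(h,np.round(inv(o['tcp_pos']),2),*f,round(o['time_s'],2));return f
dwell(.1);show()
for x in (-77,-76,-75,-74,-73,-72,-71,-70):
    h=servo_line(dk(x,109.5,58),v=20,max_force=18);f=show(h)
    if h or abs(f[0][0])>16:break
o=get_obs()
for c in ('scene','side'):
    snapshot(c)
    for p in place_of('bolt_pin',c)[:2]:
        print(c,np.round(p['xy'],1),round(p['confidence'],2),'pin',np.round(inv(onz(ray(c,p['xy'],o),110)),1))
E
```

```text
None [-78.16 109.83  56.61] [-1.65 -0.27  1.27 -0.03] [-0.09] 41.02
False [-78.03 109.75  57.53] [-4.9   0.42 -1.   -0.01] [0.06] 41.27
False [-77.89 109.77  57.47] [-6.57  0.84  0.73 -0.02] [0.04] 41.52
False [-77.82 109.8   57.4 ] [-1.048e+01  3.300e-01  2.840e+00  1.000e-02] [-0.09] 41.77
False [-77.77 109.83  57.36] [-12.77  -0.15   5.09  -0.02] [-0.07] 42.02
False [-77.76 109.83  57.27] [-1.563e+01 -1.130e+00  7.090e+00  1.000e-02] [-0.15] 42.27
False [-77.68 109.86  57.24] [-17.37  -1.69   9.78  -0.03] [-0.22] 42.52
scene [350.8 203.2] 0.5 pin [-55.5 102.5 110. ]
side [314.4 224.3] 0.65 pin [-64.5 114.8 110. ]
side [387.4 213.5] 0.58 pin [149.7  82.3 110. ]
```

```bash
python3 - <<'E'
from h import *
servo_line(dk(-90,109.5,58),v=40);servo_line(dk(-128,110,130),v=150);dwell(.15)
o=get_obs()
for c in ('scene','side','wrist'):
    im=snapshot(c);cv2.imwrite(f'pics/m_{c}.png',im[:,:,::-1])
    for p in place_of('bolt_pin',c)[:2]:
        print(c,np.round(p['xy'],1),round(p['confidence'],2),'pin',np.round(inv(onz(ray(c,p['xy'],o),110)),1))
np.savez('m.npz',tcp=o['tcp_pos'],rot=o['ee_rot']);print(o['time_s'])
# dark cap in side image
g=cv2.cvtColor(cv2.imread('pics/m_side.png'),cv2.COLOR_BGR2GRAY)
print(g[212:244,296:332:2].tolist())
E
```

```text
scene [350.8 203.4] 0.63 pin [-56.1 103.1 110. ]
side [313.7 221.2] 0.43 pin [-62.1 127.4 110. ]
44.1583
[[84, 91, 155, 216, 225, 226, 223, 223, 224, 226, 224, 221, 225, 229, 225, 223, 186, 174], [88, 105, 162, 222, 224, 226, 217, 223, 223, 226, 225, 221, 224, 226, 186, 171, 144, 139], [88, 107, 155, 223, 224, 225, 209, 223, 222, 223, 226, 220, 184, 176, 148, 137, 137, 139], [88, 104, 128, 224, 222, 224, 181, 223, 224, 216, 191, 170, 142, 137, 143, 138, 125, 119], [89, 100, 116, 206, 222, 225, 217, 222, 192, 166, 148, 137, 135, 135, 128, 119, 113, 109], [89, 102, 105, 172, 222, 224, 197, 172, 148, 135, 133, 138, 130, 116, 114, 110, 110, 110], [85, 104, 101, 150, 191, 170, 153, 137, 135, 136, 128, 118, 115, 109, 110, 110, 109, 109], [96, 100, 100, 125, 150, 134, 135, 137, 130, 115, 113, 108, 110, 111, 110, 110, 109, 108], [102, 97, 99, 115, 139, 134, 128, 114, 114, 107, 108, 108, 109, 109, 109, 110, 109, 109], [102, 97, 96, 107, 131, 112, 111, 105, 107, 106, 107, 108, 107, 108, 110, 108, 110, 111], [119, 98, 99, 103, 110, 103, 103, 104, 105, 106, 107, 107, 108, 109, 109, 112, 106, 109
[... 1194 characters left out ...]
107, 107, 118, 120, 118, 130, 120, 118, 203, 202, 201, 200, 182, 119], [143, 137, 128, 106, 98, 123, 130, 112, 177, 144, 118, 118, 201, 199, 184, 185, 136, 113], [140, 134, 131, 119, 123, 107, 104, 107, 184, 148, 129, 124, 184, 185, 140, 136, 113, 110], [135, 132, 132, 108, 100, 90, 89, 113, 153, 148, 147, 135, 159, 135, 112, 109, 110, 110], [129, 113, 99, 89, 85, 89, 106, 168, 129, 132, 129, 122, 158, 107, 109, 108, 117, 123], [96, 90, 82, 84, 102, 137, 173, 164, 124, 120, 118, 122, 153, 107, 114, 157, 125, 128], [79, 82, 102, 150, 173, 174, 162, 140, 119, 190, 143, 170, 129, 116, 159, 169, 160, 161], [93, 122, 172, 176, 164, 149, 120, 102, 109, 227, 178, 181, 111, 160, 170, 169, 169, 169]]
```

```bash
python3 - <<'E'
from h import *
goto((530,110,200),ori(-np.pi/2));dwell(.2);o=get_obs()
im=snapshot('wrist');cv2.imwrite('pics/n.png',im[:,:,::-1]);print(o['tcp_pos'],o['time_s'])
def proj(X):
    p=camera_params('wrist');f=200/np.tan(np.radians(p['vertical_fov'])/2)
    W=Ro.from_rotvec(o['ee_rot']).as_matrix();E=p['hand_eye']
    c=E[:3,:3].T@(W.T@(np.array(X)-o['tcp_pos'])-E[:3,3])
    th=np.arctan2(np.hypot(c[0],c[1]),c[2]);return np.array([p['cx'],p['cy']])+f*th*c[:2]/np.hypot(c[0],c[1])
for p in place_of('bolt_pin','wrist')[:3]:print(p['xy'],p['confidence'],np.round(inv(onz(ray('wrist',p['xy'],o),110)),1))
for x in(-97,-62,-57,-52):print(x,np.round(proj(dk(x,109.5,110)),1))
for t,z in(('tray_grip',102),('ink_tub',54)):
  for p in place_of(t,'wrist')[:1]:print(t,p['confidence'],np.round(inv(onz(ray('wrist',p['xy'],o),z)),1))
c=proj(dk(-56,109.5,110)).astype(int)
g=cv2.cvtColor(im,cv2.COLOR_RGB2GRAY);y,x=c[1],c[0];print('origin',x-22,y-12)
for r in range(y-12,y+20,2):print(' '.join('%3d'%v for v in g[r,x-22:x+24:2]))
E
```

```text
[529.8222097  109.98048689 199.89612498] 46.2
[308.7, 211.2] 0.76 [-57.2 106.4 110. ]
-97 [264.2 213.7]
-62 [302.8 208.6]
-57 [308.4 207.9]
-52 [314.  207.1]
tray_grip 0.75 [  0.2  92.9 102. ]
origin 287 195
117 118 104 143 137 194 136 141  81  74  73  80  81  95 196 193 193 193 192 228 225 224 223
115 117  99 130 138 139 141 141  75  73  80  80  69  77 139 131 133 132 131 128 126 126 123
117 117 117 130 136 135 135 121  70  73  72  73  66  76 137 136 133 127 118 127 118 100 196
119 120 120 116 133 133 133 100  65  58  60  64  70  86 119 116 101 113 109 105  85  75  65
 74  55  65 133 156 111 105  47  32  50  35  34  48  73  62  55  55  54  57  56  57  58  57
 37  40  32 121 120 121  94  34  44  43  46  45  33  41  57  58  55  56  58  49  57  67  86
 71  72  51 121 114 122  55  44  46  45  42  46  42  38  79  83  89  96 106 112 113 114 104
 67  66  85  99  88  86  46  40  43  42  41  40  39  33 112 103 102 101  95 110  90  94 146
108 112 112  98 143 101  50  43  42  41  41  40  40  37 103 101  97 104 105 107 107 107 148
116 119 115 173 174 132  74  37  39  39  42  39  35  47 106 105 106 107 104 105 105 104 148
115 114 116 145 171 162  82  79  42  35  34  33  75  79  90 105 105 106 105 106 105 104 148
 91  93 130  93 171 174 142  77 157 161 165  99 106  94  83 102 104 102 105 103 102  98 171
 76 132 142  72 148 169 168  88 155 199 198 117 120 119 118 172 172 172 118 117 174 171 170
117 118 120  80  94 176 170 143  86 200 196 163 128 179 102 171 167 169 167 170 168 168 168
123 117 113  73  77 168 166 248 157 137 194 168 110 176  97 170 168 170 166 168 167 167 170
124 123 119  80  71 156 182 241 224  97 191 169 105 166 137 172 168 167 169 166 167 168 168
```

```bash
python3 - <<'E' 
import io,contextlib
with contextlib.redirect_stdout(io.StringIO()):
    from fit import *
for xy,i in(((238.5,92),-1),((243,222),0)):print(np.round(inv(onz(ray('wrist',xy,D[i]),110)),1))
import glob
for n,i in(('wrist0',-1),('w1',0)):
    g=cv2.imread(f'pics/{n}.png',0);x,y=((238,92) if i==-1 else (243,222))
    s=g[y-14:y+14,x-16:x+16]<62
    k,l,st,ce=cv2.connectedComponentsWithStats(s.astype(np.uint8));j=1+np.argmax(st[1:,4])
    c=ce[j]+[x-16,y-14];print(n,c,st[j],np.round(inv(onz(ray('wrist',c,D[i]),110)),1))
g=cv2.imread('pics/n.png',0);s=g[203:217,296:316]<50
k,l,st,ce=cv2.connectedComponentsWithStats(s.astype(np.uint8));j=1+np.argmax(st[1:,4]);c=ce[j]+[296,203]
o=dict(tcp_pos=np.array([529.822,109.98,199.896]),ee_rot=ori(-np.pi/2));print('now',c,st[j],np.round(inv(onz(ray('wrist',c,o),110)),1))
E
```

```text
[-97.5 107.4 110. ]
[-96.9 110.2 110. ]
wrist0 [236.31481481  92.98148148] [ 6  7 16 15 54] [-99.5 106.9 110. ]
w1 [238.59493671 226.33227848] [  0   8  22  20 316] [-102.   106.6  110. ]
now [306.34502924 208.94152047] [  3   0  16  14 171] [-58.9 108.8 110. ]
```

Bolt pin now at x≈-58 (moved about 40 mm) against something hard. I'll push once more with a turned tool, slightly higher, to make sure this is the end stop.

```bash
python3 - <<'E'
from h import *
def show(h=None):
    o=get_obs();f=F(o);print(h,np.round(inv(o['tcp_pos']),2),*f,round(o['grip_width'],1),round(o['time_s'],2));return f
Q=ori(DY-np.pi/2)
goto(dk(-100,109.5,120),Q)
h=servo_line(dk(-100,109.5,64),v=120,max_force=6);show(h)
h=servo_line(dk(-50,109.5,64),v=30,max_force=6);show(h)
x=inv(get_obs()['tcp_pos'])[0]
for i in range(10):
    x+=1;h=servo_line(dk(x,109.5,64),v=25,max_force=30);f=show(h)
    if abs(f[0][0])>22 or h:break
E
```

```text
False [-98.7  109.36  64.87] [-1.69  0.29 -0.04  0.02] [0.02] 0.2 47.49
True [-80.49 109.64  63.32] [-0.28 -0.06  0.72 -0.03] [-0.02] 0.3 48.35
False [-80.29 109.64  63.48] [-2.83  0.02 -1.1   0.01] [-0.02] -0.2 48.6
False [-80.16 109.66  63.43] [-6.4  -0.2  -0.46 -0.02] [0.01] -0.2 48.85
False [-80.04 109.69  63.36] [-7.19 -0.16  1.68 -0.11] [-0.12] 0.1 49.1
False [-79.93 109.71  63.3 ] [-10.46  -0.57   3.63  -0.03] [-0.23] -0.0 49.35
False [-79.85 109.72  63.27] [-13.6   -1.12   5.17  -0.05] [-0.17] 0.0 49.6
False [-79.74 109.77  63.22] [-15.76  -1.26   7.83  -0.07] [-0.2] -0.4 49.85
False [-79.64 109.77  63.19] [-18.74  -2.04  10.94  -0.04] [-0.29] 0.2 50.1
False [-79.56 109.77  63.16] [-20.84  -1.99  12.02  -0.07] [-0.3] -0.2 50.35
False [-79.49 109.81  63.13] [-23.25  -2.25  14.87  -0.03] [-0.41] -0.0 50.6
```

The same hard stop shows with a different tool face and height under 23 N, so the bolt is at its end. Retreat, check tray and tub, hand in.

```bash
python3 - <<'E'
from h import *
Q=ori(DY-np.pi/2)
servo_line(dk(-92,109.5,64),v=40);servo_line(dk(-95,109.5,180),v=180)
goto((530,110,200),ori(-np.pi/2));dwell(.2);o=get_obs();im=snapshot('wrist');cv2.imwrite('pics/f.png',im[:,:,::-1])
g=cv2.cvtColor(im,cv2.COLOR_RGB2GRAY)
k,l,st,ce=cv2.connectedComponentsWithStats((g[203:217,296:322]<50).astype(np.uint8));j=1+np.argmax(st[1:,4])
print('cap',ce[j]+[296,203],np.round(inv(onz(ray('wrist',ce[j]+[296,203],o),110)),1))
for p in place_of('bolt_pin','wrist')[:1]:print('pin',p['confidence'],np.round(inv(onz(ray('wrist',p['xy'],o),110)),1))
for p in place_of('tray_grip','wrist')[:1]:print('grip',p['confidence'],np.round(inv(onz(ray('wrist',p['xy'],o),102)),1))
for c in('scene','side'):
    snapshot(c)
    for p in place_of('ink_tub',c)[:4]:print(c,'tub',round(p['confidence'],2),np.round(inv(onz(ray(c,p['xy'],o),54)),1))
print(o['time_s'])
E
```

```text
cap [307.92682927 209.4695122 ] [-59.1 108.6 110. ]
pin 0.7 [-57.9 107.1 110. ]
grip 0.76 [  0.2  94.7 102. ]
scene tub 0.96 [-15.4 509.3  54. ]
scene tub 0.78 [ -0.1 -58.2  54. ]
scene tub 0.74 [-141.3  513.8   54. ]
scene tub 0.39 [143.9 201.   54. ]
side tub 0.9 [-136.   438.1   54. ]
side tub 0.79 [ -0.9 -51.3  54. ]
side tub 0.74 [-34.6 434.4  54. ]
52.5833
```

```bash
python3 -c "
from workcell import *
print(close_job())"
```

```text
the job is handed in; nothing more can be done
None
```

I handed the job in at about 53 s. The tray is home in the dock, held for about 1 s against the bumper at 17–18 N at the wrist (my estimate at the bumper is 14–17 N), the tub is standing in the tray and the gripper is clear. The bolt is pushed to a hard stop that did not move under 23 N; the cameras showed only about 40 of its 45 mm of travel, which I put down to where it started. While crossing the gap the nose sagged about 0.6 mm and touched the dock edge at 13 N, so I backed off and took it over level.

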